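Date-stamp the long carton from the sloped display bin

ROBOT

A 6-joint arm with a two-finger parallel gripper is mounted at the origin on the work surface. World frame = base frame: x ahead of the robot, y to its left, z up, the work surface at z = 0. Lengths are in mm, angles in rad, forces in N, time in s.
With the tool pointing down it reaches from about 425 to 1125 mm from the base axis. Payload 14.9 kg.
Tool frame: the origin (TCP) lies midway between the tips of the shut fingers; the grasp point (between the pads) lies 19 mm behind it (arm.grasp_offset is the z of the grasp point in the tool frame, in mm); z points along the fingers, y is the line along which they close (so a half turn about z gives the same grasp; the last joint's range is limited). The gripper opens to 91 mm and grips with 3 to 60 N. Pads are 32 mm wide; open, the fingers measure 118 mm over their backs; the gripper's body (76 mm by 178 mm) begins 60 mm behind the grasp point.
Start: joints at [1.185, 0.379, 1.734, -0, 1.028, -0.033], TCP at [241.876, 656.897, 213.932] pointing down, gripper open.
Joint ranges: [-2.77, 2.77], [-0.74, 2.19], [0, 2.66], [-1.06, 4.2], [0.31, 2.87], [-3.08, 3.08]. Speed limits (rad/s): [1.89, 1.89, 2.39, 3.14, 3.14, 3.14].

INTERFACE

Orientations are given as a unit quaternion [x, y, z, w].
In Python, from cell import readout, vision, job, spot_in, mark_of, arm gives the robot as it stands.
- The arm moves only by the tool drive_tool, never from a script. Its argument "series" is a list of rows, each a list of 3 entries, a list of its own where there are three numbers: the shift along the tool's x, y, z in cm, then the turn about the tool's z in units of 5 degrees (1.0 is 5 degrees), then the gripper's target within -1 to 1 (fully open at 1, half-way at 0, shut at -1). A call has exactly 8 rows; each row shifts and turns the commanded pose from where the row before left it, along the tool's axes as they then stand; what a row does not reach is not made up. A row lasts 1/12 s, in which the tool goes at most 41.7 mm and 7.16 degrees, less where a joint would pass 70% of its speed; a pose out of reach is approached as far as the arm can. A call is refused whole if a number of a shift passes 4.17 or a number of a turn 1, either way. A call with a gripper value outside its range is refused whole. The fingers move at their own pace and stop on an object; the grip force is fixed at half the most. Time passes only in rows, so rows that do not move let the fingers close, or fill a call up. It gives the time, the measured TCP pose, the force, the opening and the grip force at its end, in the units of the state.
- readout.get_obs(): the state, without advancing time (a new reading comes with each control period).
- vision.grab_frame(name): name is "scene" or "top" or "wrist"; returns the picture (420x560x3 uint8, blue, green, red); there is no depth.
- vision.camera_info(name): a dict with "vfov" (degrees; the focal length in pixels is half the picture's height over the tangent of half this angle, whatever the lens; pixels are square), "cx", "cy" (the principal point, pixels), "rvec" (rotation vector, rad) and "tvec" (3), from world to camera coordinates, as OpenCV has them; the wrist camera has in their place "T_tool_cam" (4x4, takes a point from camera to tool coordinates, whose origin is the TCP and whose axes are the flange's). Camera axes: x right, y down, z forward; pixel columns grow to the right and rows downward; lengths in mm; the calibration is good to about 2 mm. A picture is of the moment at which its call begins: read the wrist's pose just before it. camera_info takes no time and is no camera call.
- job.close_job(): hands the job in; it is judged then, once.
Trained networks look in the newest picture that a camera, given by its name, has taken for a name from the list of things; names that differ only in an ending like _2 or _b are one class to them, and where a whole thing is asked for, a point or a joint stands for the part that bears it (a point fixed in the world has none). Each returns a list of dicts, best first, with "p" (0 to 1); they miss things now and then, are a little off and sometimes report something else, mostly with a low value. They report only what shows in the picture. A call takes as long as a camera call.
- spot_in(camera, label): "centre" ([x, y, z] in mm, in world coordinates, good to about 4 mm: the middle of the surface that is visible of it).
- mark_of(camera, label): "centre" ([x, y, z] in mm, in world coordinates, good to about 4 mm: a listed point, or the origin of a listed thing).
The state is a dict: "clock": time; "joints": joint angles; "joint_velocities": joint speeds; "effort": joint torques, N m; "tcp_pos": TCP position; "tcp_rot": TCP orientation; "contact_force": force on the tool from outside, world axes, zero at the start; "moment": the same for the moment, N m; "opening": opening from 0.0 (shut) to 1.0 (fully open); "finger_force": force on a finger pad.
Only numpy, scipy, OpenCV 4.12 (cv2) and the standard library are available. Lean on these libraries where they do the work, as an engineer would, in place of code of your own. Each camera call takes 0.05 s, during which the arm holds its last target. There are 200 camera calls.

TASK

Take the long carton out of the sloped wire bin, lay it flat on the hand-lever date coder's table with the printed square on top, and slide it under the stamp until the square is below it. Let go, push the coder's lever fully down so that the stamp prints wholly inside the square and touches the carton nowhere else, then let the lever come back up, leaving the carton lying on the coder's table. Leave the other goods, on the bench and in the bin, where they are.

Things in the scene. Friction and masses are not known exactly. Their poses are not given: they have to be found in the camera images.
- long_carton_center (a point): centre (half-way up) of the long kraft carton, a rigid box 180 x 52 x 40 mm, about 0.22 kg. Axes: x along its 180 mm length towards the end that carries the printed square, y across its 52 mm width, z out of its top. It starts lying in one of the bin's three lanes, its length along the slope, top up, the end with the square uphill.
- long_carton_frame (a point): centre of the printed square (24 mm, dark outline on white) on the long carton's top face: 60 mm from the carton's centre along its x (30 mm from that end), mid-width, 20 mm above its centre.
- short_carton_center (a point): centre of a short kraft carton, 110 x 52 x 40 mm, in another lane of the bin, to be left alone. Same axes.
- bin_tub_center (a point): centre (half-way up) of a round lidded tub, 64 mm across and 58 mm high, in the remaining lane of the bin, to be left alone.
- bin: fixed sloped display bin of cream steel with wire fences, 258 mm deep, 382 mm wide, three lanes side by side. Origin on the bench below its middle; x points to its high back, y along its width, z up. The deck rises 0.30 rad (17 degrees) towards +x: its top is 80 mm above the bench at the origin, about 44 mm at the front edge.
- bin_lane (a point): middle of the middle lane's deck surface. Lanes are 122 mm wide and 245 mm long, centred at y = -126, 0 and +126 mm of the bin. Wire fences 4 mm thick stand 36 mm above the deck between the lanes, at the sides and at the back, 34 mm at the front. Axes as the bin.
- coder: fixed hand-lever date coder. Origin on the bench directly below the stamp's axis; x points from its open front to its column, y to its left, z up. Column 50 x 50 mm centred at x = 100 mm, y = 0, up to 238 mm. The space under the stamp is open to the left, front and right; the lever is on the right side.
- coder_table (a point): point on the coder's flat aluminium work table right below the stamp: 30 mm above the bench. The table reaches from x = -77 to +48 mm and y = -100 to +165 mm about this point. Axes as the coder.
- coder_head (a point): centre of the underside of the coder's head, 160 mm above the bench on the stamp's axis. Head: x = -32 to +126 mm, y = -28 to +28 mm, up to 235 mm above the bench (knob on top to 257 mm). Below it a ram guide 34 mm across down to 132 mm, and a moving stamp holder 30 x 26 mm, its underside 98 mm above the bench when the lever is up.
- stamp: round rubber stamp, 12 mm across, pointing down, the origin at the centre of its lower face; sprung (up to about 10 N). With the lever up its face is 83 mm above the bench, 53 mm above the coder's table (13 mm above a carton 40 mm high lying there); it comes down 24 mm per rad of lever.
- lever (a joint): coder's lever, rad: 0 = up (rest), 0.90 = fully down against its stop. A spring brings it back up when it is released; it takes about 4 to 10 N at the handle. It points to the coder's front (-x) and 45 degrees upward at rest and swings down, passing level at 0.785.
- lever_grip (a point): centre of the lever's handle, a level round black bar 24 mm across and 85 mm long along the coder's y: 97 mm in front (-x) of the stamp axis, 93 mm to its right (-y), 312 mm above the bench when up. It swings forward and down on a circle of 165 mm radius about point lever_pivot, to 144 mm in front and 176 mm above the bench when fully down.
- lever_pivot (a point): point on the lever's level axis (along the coder's y) in the plane of the handle's middle: 20 mm behind (+x) and 92.5 mm to the right of the stamp axis, 195 mm above the bench. Axes as the coder.
- bench_tub: round lidded tub, 80 mm across, 75 mm high, on the bench, to be left alone; origin at the centre of its underside.
- label_roll: paper label roll lying flat, 76 mm across, 30 mm high, on the bench, to be left alone; origin at the centre of its underside.
- long_carton: the same long carton; origin at the centre of its underside, axes as at its centre.

How it is judged:
By the outcome, as a careful person would: the job done as asked, in the order asked, and still so for the second after the job is handed in, with the robot touching nothing.
It also fails if it takes over 67 s, if anything falls off the work surface, if the arm or the gripper's body presses on something with over 40 N, if the wrist force passes 120 N, or if a joint passes its speed limit or range.

## Working session

There is one attempt and no reset: what is moved stays moved. The work goes in short steps, Python scripts to look and compute and a tool call to move; the robot and the scene stay as the last step left them, time stands still between calls to the robot, and variables do not carry over. Pictures are saved under pics/ and viewed, at most 10 in all, crops included, and the job is handed in when it is done.

Besides the shell and the picture viewer there is one more tool, called after "Call:" by a JSON object that holds its "fn" and its "kwargs". drive_tool: Moves the arm, as the interface text tells. Its arguments: {"type":"object","properties":{"series":{"type":"array"}},"required":["series"]}

```bash
mkdir -p pics; ls; cat > m.py <<'E'
from cell import readout, vision, job, spot_in, mark_of, arm
import numpy as np, cv2
from scipy.spatial.transform import Rotation as R
def nets(cam, names, f=mark_of):
    for n in names:
        print(cam, n, [(np.round(d["centre"]).tolist(), round(d["p"],2)) for d in f(cam,n)[:3]])
E
python3 - <<'E'
from m import *
for c in ("scene","top"):
    im=vision.grab_frame(c); cv2.imwrite(f"pics/{c}0.png",im)
    nets(c,["long_carton_center","long_carton_frame","short_carton_center","bin","bin_lane","coder","coder_table","coder_head","lever_grip","lever_pivot"])
o=readout.get_obs(); print(o["clock"],o["tcp_rot"],o["opening"],arm.grasp_offset)
E
```

```text
pics
scene long_carton_center [([578.0, 414.0, 99.0], 0.97)]
scene long_carton_frame [([624.0, 416.0, 136.0], 0.91)]
scene short_carton_center [([562.0, 169.0, 98.0], 0.77)]
scene bin [([575.0, 293.0, 1.0], 0.56)]
scene bin_lane [([575.0, 294.0, 79.0], 0.78)]
scene coder [([608.0, -195.0, 1.0], 0.84)]
scene coder_table [([607.0, -196.0, 31.0], 0.75), ([637.0, -419.0, -0.0], 0.24)]
scene coder_head [([607.0, -197.0, 158.0], 0.62)]
scene lever_grip [([511.0, -286.0, 314.0], 0.61)]
scene lever_pivot [([575.0, 297.0, 77.0], 0.68), ([625.0, -292.0, 197.0], 0.63), ([565.0, 295.0, 108.0], 0.43)]
top long_carton_center [([578.0, 418.0, 98.0], 0.75)]
top long_carton_frame [([624.0, 415.0, 134.0], 0.84), ([578.0, 296.0, 80.0], 0.65)]
top short_carton_center [([562.0, 168.0, 103.0], 0.86), ([792.0, 44.0, -2.0], 0.42)]
top bin [([576.0, 292.0, -4.0], 0.72)]
top bin_lane [([579.0, 296.0, 78.0], 0.55)]
top coder [([614.0, -194.0, 1.0], 0.61)]
top coder_table [([627.0, 413.0, 136.0], 0.72), ([611.0, -192.0, 28.0], 0.58)]
top coder_head [([606.0, -193.0, 162.0], 0.74)]
top lever_grip [([508.0, -290.0, 309.0], 0.76)]
top lever_pivot [([578.0, 298.0, 80.0], 0.75), ([630.0, -288.0, 192.0], 0.61)]
1.1 [ 1.75495243e-01  9.84480279e-01  7.74736379e-06 -1.28890254e-05] 1.0032327370614385 -18.8
```

View pics/scene0.png

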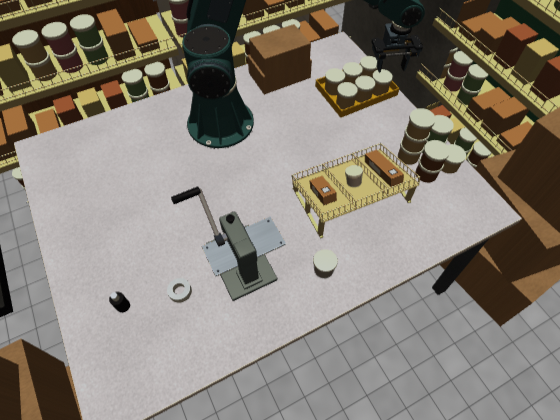

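View pics/top0.png

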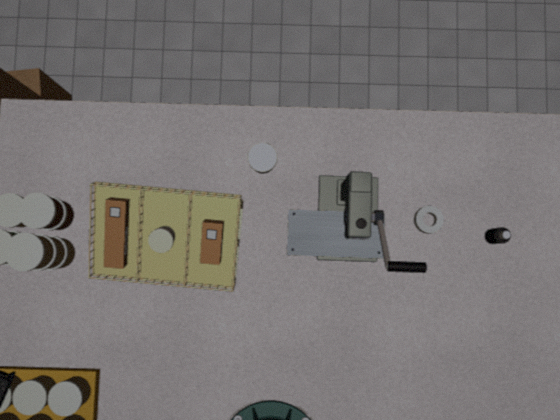

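```bash
python3 - <<'E'
from m import *
o=readout.get_obs(); Rm=R.from_quat(o["tcp_rot"]).as_matrix(); print(np.round(Rm,3)); print(vision.camera_info("wrist"))
print(dir(arm))
E
```

```text
[[-0.938  0.346 -0.   ]
 [ 0.346  0.938  0.   ]
 [ 0.     0.    -1.   ]]
{'vfov': 67.48085761171146, 'cx': 277.49765681228763, 'cy': 211.052369505128, 'T_tool_cam': array([[ 2.85540591e-04, -9.67818516e-01, -2.51649039e-01,
         7.02438284e+01],
       [ 9.99999770e-01,  4.31148472e-04, -5.23478846e-04,
        -1.06030212e+00],
       [ 6.15130618e-04, -2.51648832e-01,  9.67818416e-01,
        -1.70826040e+02],
       [ 0.00000000e+00,  0.00000000e+00,  0.00000000e+00,
         1.00000000e+00]])}
['PlanningError', '__class__', '__delattr__', '__dict__', '__dir__', '__doc__', '__eq__', '__format__', '__ge__', '__getattribute__', '__getstate__', '__gt__', '__hash__', '__init__', '__init_subclass__', '__le__', '__lt__', '__module__', '__ne__', '__new__', '__reduce__', '__reduce_ex__', '__repr__', '__setattr__', '__sizeof__', '__str__', '__subclasshook__', '__weakref__', 'grasp_offset']
```

The scene shows the bin (about (355,185)) and the coder (about (240,245)). In the top view, the long carton is at (117,233) with its square uphill at (115,212), the tub is in the middle lane, and the coder is at (355,210) with its handle at (407,267). The networks agree with both pictures. Moving now.

Call:
{"fn": "drive_tool", "kwargs": {"series": [[[0,0,-2],-0.8,0.45],[[0,0,-2],-0.8,0.45],[[0,0,-2],-0.8,0.45],[[0,0,-2],-0.8,0.45],[[0,-4,0],0,0.45],[[0,-4,0],0,0.45],[[0,-4,0],0,0.45],[[0,-4,0],0,0.45]]}}

```text
clock: 1.77
tcp_pos: [229.7, 495.6, 293.7]
tcp_rot: [0.037, 0.999, -0.0, 0.0]
contact_force: [0.5, -0.5, -0.2]
opening: 0.723
finger_force: 0.0
```

Call:
{"fn": "drive_tool", "kwargs": {"series": [[[-3.5,-1.8,0],0,0.45],[[-3.8,-1.4,0],0,0.45],[[-4,-1,0],0,0.45],[[-4,-1,0],0,0.45],[[-4,-0.8,0],0,0.45],[[-4,0,0],0,0.45],[[-4,0,0],0,0.45],[[-4,0,0],0,0.45]]}}

```text
clock: 2.43
tcp_pos: [539.9, 413.7, 294.0]
tcp_rot: [0.037, 0.999, 0.0, 0.0]
contact_force: [0.7, 0.4, -0.1]
opening: 0.725
finger_force: 0.0
```

```bash
cat >> m.py <<'E'
def ray(u,v,z,o):
    """wrist pixel -> world point at height z"""
    c=vision.camera_info("wrist"); f=210/np.tan(np.radians(c["vfov"]/2)); T=c["T_tool_cam"]
    Rt=R.from_quat(o["tcp_rot"]).as_matrix()
    d=Rt@T[:3,:3]@np.array([(u-c["cx"])/f,(v-c["cy"])/f,1]); p=Rt@T[:3,3]+o["tcp_pos"]
    return p+d*(z-p[2])/d[2]
def st():
    o=readout.get_obs(); Rt=R.from_quat(o["tcp_rot"]).as_matrix()
    print("t",o["clock"],"tcp",np.round(o["tcp_pos"],1),"xax",np.round(Rt[:2,0],3),"yaw_y",round(np.degrees(np.arctan2(Rt[1,1],Rt[0,1])),1),"F",np.round(o["contact_force"],1),"op",round(o["opening"],2),"grip",o["finger_force"],"j",np.round(o["joints"],2)); return o
def rel(target,o):
    Rt=R.from_quat(o["tcp_rot"]).as_matrix(); print("tool cm to target",np.round(Rt.T@(np.array(target)-o["tcp_pos"])/10,2))
E
python3 - <<'E'
from m import *
o=st(); im=vision.grab_frame("wrist"); cv2.imwrite("pics/w1.png",im)
nets("wrist",["long_carton_center","long_carton_frame","long_carton","bin_lane"])
E
```

```text
t 2.4333 tcp [539.9 413.7 294. ] xax [-0.997  0.074] yaw_y 85.8 F [ 0.7  0.4 -0.1] op 0.73 grip 0.0 j [ 0.62  0.27  1.73  0.    1.15 -0.88]
wrist long_carton_center [([574.0, 419.0, 98.0], 0.68)]
wrist long_carton_frame [([629.0, 412.0, 135.0], 0.85)]
wrist long_carton [([584.0, 420.0, 79.0], 0.69)]
wrist bin_lane []
```

View pics/w1.png

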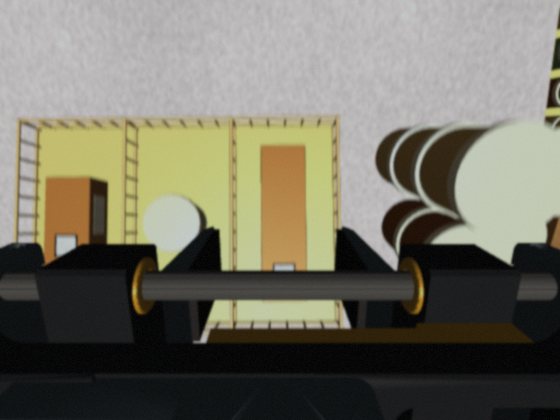

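The wrist view has the long carton's downhill end at (261–305, 146) and its square at (284,267). It is aligned with the image columns and centred in its lane (fences at u = 234 and 338). Tall tubs stand off to the right.

```bash
python3 - <<'E'
from m import *
o=st()
for u,v,z in [(261,146,91),(305,146,91),(283,146,91),(262,230,112),(306,230,112),(284,263,125),(234,200,115),(338,200,115),(378,155,70),(455,180,150)]: print(u,v,z,np.round(ray(u,v,z,o),1))
print("bin marks")
E
```

```text
t 2.6833 tcp [537.4 414.3 293.6] xax [-0.997  0.074] yaw_y 85.8 F [ 0.1 -0.  -0.1] op 0.73 grip 0.0 j [ 0.62  0.27  1.73  0.    1.15 -0.87]
261 146 91 [484.1 397.6  91. ]
305 146 91 [487.9 448.7  91. ]
283 146 91 [486.  423.1  91. ]
262 230 112 [579.8 391.5 112. ]
306 230 112 [583.6 443.1 112. ]
284 263 125 [617.7 414.6 125. ]
234 200 115 [540.8 363.  115. ]
338 200 115 [549.4 481.  115. ]
378 155 70 [506.6 539.9  70. ]
455 180 150 [529.2 592.8 150. ]
bin marks
```

Call:
{"fn": "drive_tool", "kwargs": {"series": [[[-0.35,0.3,2],0,0.45],[[-0.35,0.3,3],0,0.45],[[0,0,3],0,0.45],[[0,0,3],0,0.45],[[0,0,3],0,0.45],[[0,0,2],0,0.45],[[0,0,0],0,0.45],[[0,0,0],0,0.45]]}}

```text
clock: 3.35
tcp_pos: [544.0, 420.1, 133.9]
tcp_rot: [0.036, 0.999, -0.0, -0.001]
contact_force: [-0.4, -0.3, 1.4]
opening: 0.723
finger_force: 0.0
```

```bash
python3 - <<'E'
from m import *
o=st(); rel([544.6,419.6,77],o); im=vision.grab_frame("wrist"); cv2.imwrite("pics/w2.png",im)
E
```

```text
t 3.35 tcp [544.  420.1 133.9] xax [-0.997  0.072] yaw_y 85.8 F [-0.4 -0.3  1.4] op 0.72 grip 0.0 j [ 0.62  0.46  1.79  0.    0.9  -0.87]
tool cm to target [-0.07 -0.04  5.69]
```

View pics/w2.png

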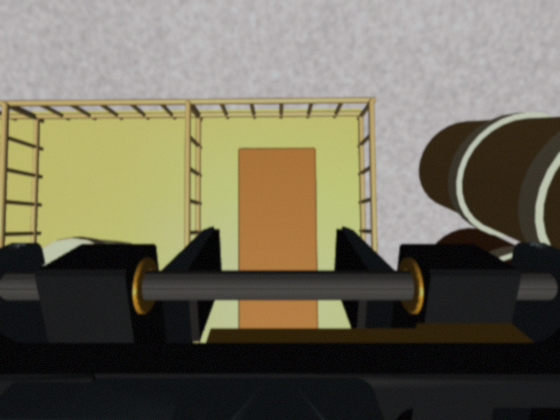

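The carton spans u = 239–316, centred between the fingers (219 and 337), and the fingers are inside the fences. Going down and closing.

Call:
{"fn": "drive_tool", "kwargs": {"series": [[[0,0,1.5],0,0.45],[[0,0,1.5],0,0.45],[[0,0,1.5],0,0.45],[[0,0,1.1],0,0.45],[[0,0,0],0,0.45],[[0,0,0],0,-0.6],[[0,0,0],0,-0.6],[[0,0,0],0,-0.6]]}}

```text
clock: 4.07
tcp_pos: [545.6, 420.2, 78.5]
tcp_rot: [0.037, 0.999, 0.0, 0.0]
contact_force: [0.5, 0.7, -2.2]
opening: 0.566
finger_force: 30.0
```

Call:
{"fn": "drive_tool", "kwargs": {"series": [[[0,0,0],0,-0.6],[[0,0,0],0,-0.6],[[0,0,0],0,-0.6],[[0,0,0],0,-0.6],[[0,0,-0.5],0,-0.6],[[0,0,-1],0,-0.6],[[0,0,-1],0,-0.6],[[0,0,-1],0,-0.6]]}}

```text
clock: 4.73
tcp_pos: [545.4, 420.1, 114.2]
tcp_rot: [0.037, 0.999, 0.0, 0.0]
contact_force: [0.0, 0.3, -2.9]
opening: 0.568
finger_force: 30.0
```

Call:
{"fn": "drive_tool", "kwargs": {"series": [[[0,0,-3],0,-0.6],[[0,0,-4],0,-0.6],[[0,0,-4],0,-0.6],[[0,-2,-3],0,-0.6],[[0,-3.5,0],0,-0.6],[[0,-4,0],0,-0.6],[[0,-4,0],0,-0.6],[[0,-4,0],0,-0.6]]}}

```text
clock: 5.4
tcp_pos: [531.9, 243.9, 254.2]
tcp_rot: [0.036, 0.999, 0.0, 0.001]
contact_force: [1.6, -0.3, -2.6]
opening: 0.571
finger_force: 30.0
```

Call:
{"fn": "drive_tool", "kwargs": {"series": [[[0,-4,0],0,-0.6],[[0,-4,0],0.5,-0.6],[[0,-4,0],1,-0.6],[[0,-3,0],1,-0.6],[[0,0,0],1,-0.6],[[0,0,0],1,-0.6],[[0,0,0],1,-0.6],[[0,0,0],1,-0.6]]}}

```text
clock: 6.07
tcp_pos: [515.8, 96.3, 254.1]
tcp_rot: [0.317, 0.948, 0.0, 0.001]
contact_force: [0.3, 0.6, -2.7]
opening: 0.568
finger_force: 30.0
```

Call:
{"fn": "drive_tool", "kwargs": {"series": [[[0,0,0],1,-0.6],[[0,0,0],1,-0.6],[[0,0,0],1,-0.6],[[0,0,0],1,-0.6],[[0,0,0],1,-0.6],[[0,0,0],1,-0.6],[[0,0,0],1,-0.6],[[0,0,0],1,-0.6]]}}

```text
clock: 6.73
tcp_pos: [515.8, 96.5, 254.0]
tcp_rot: [0.622, 0.783, 0.0, 0.0]
contact_force: [0.1, 0.4, -2.4]
opening: 0.568
finger_force: 30.0
```

```bash
python3 - <<'E'
from m import *
o=st()
for c in ("top","scene","wrist"):
    im=vision.grab_frame(c); cv2.imwrite(f"pics/{c}3.png",im)
    nets(c,["coder","coder_table","coder_head","lever_grip","lever_pivot","stamp"])
E
```

```text
t 6.7333 tcp [515.8  96.5 254. ] xax [-0.226  0.974] yaw_y 13.0 F [ 0.1  0.4 -2.4] op 0.57 grip 29.95021551847458 j [ 0.14  0.05  2.06  0.    1.03 -0.09]
top coder [([610.0, -193.0, 163.0], 0.72), ([612.0, -197.0, 2.0], 0.65), ([536.0, 17.0, 309.0], 0.19)]
top coder_table [([614.0, -193.0, 28.0], 0.77), ([534.0, 17.0, 312.0], 0.69)]
top coder_head [([608.0, -191.0, 161.0], 0.83)]
top lever_grip [([506.0, -287.0, 311.0], 0.78)]
top lever_pivot [([628.0, -287.0, 196.0], 0.78)]
top stamp []
scene coder [([574.0, 295.0, 3.0], 0.71), ([601.0, -193.0, 1.0], 0.56)]
scene coder_table [([610.0, -195.0, 32.0], 0.68)]
scene coder_head [([603.0, -194.0, 159.0], 0.57), ([523.0, 68.0, 275.0], 0.19)]
scene lever_grip [([515.0, -286.0, 312.0], 0.63)]
scene lever_pivot []
scene stamp [([578.0, 294.0, 79.0], 0.53)]
wrist coder []
wrist coder_table []
wrist coder_head []
wrist lever_grip [([524.0, 62.0, 253.0], 0.69), ([560.0, 166.0, 99.0], 0.55)]
wrist lever_pivot []
wrist stamp [([577.0, 295.0, -2.0], 0.64)]
```

View pics/wrist3.png

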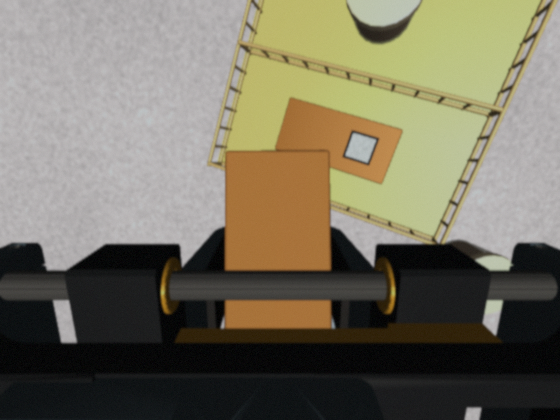

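The wrist view shows the carton held squarely (u 226–330). Checking the coder's yaw and origin by overlaying its outline on the top picture.

```bash
python3 - <<'E'
from m import *
from scipy.optimize import minimize
im=cv2.imread("pics/top0.png"); c=vision.camera_info("top"); f=210/np.tan(np.radians(c["vfov"]/2))
K=np.array([[f,0,c["cx"]],[0,f,c["cy"]],[0,0,1]])
def pr(P,x,y,a):
    P=np.array(P,float); q=P.copy(); q[:,:2]=P[:,:2]@np.array([[np.cos(a),np.sin(a)],[-np.sin(a),np.cos(a)]])+[x,y]
    return cv2.projectPoints(q,np.array(c["rvec"]),np.array(c["tvec"]),K,None)[0].reshape(-1,2)
T=[[-77,-100,30],[-77,165,30],[48,165,30],[48,-100,30]]
H=[[-32,-28,235],[-32,28,235],[126,28,235],[126,-28,235]]
B=[[-97,-135.5,312],[-97,-50.5,312]]
s=5; big=cv2.resize(im[150:290,270:430],None,fx=s,fy=s,interpolation=cv2.INTER_CUBIC)
big=np.clip(big.astype(float)*1.4,0,255).astype(np.uint8)
for P in (T,H,B):
    p=((pr(P,608.4,-194.2,0)-[270,150]+.5)*s).astype(int); cv2.polylines(big,[p],True,(0,0,255),1)
cv2.imwrite("pics/crop.png",big[:600])
E
```

```text
(no output)
```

View pics/crop.png

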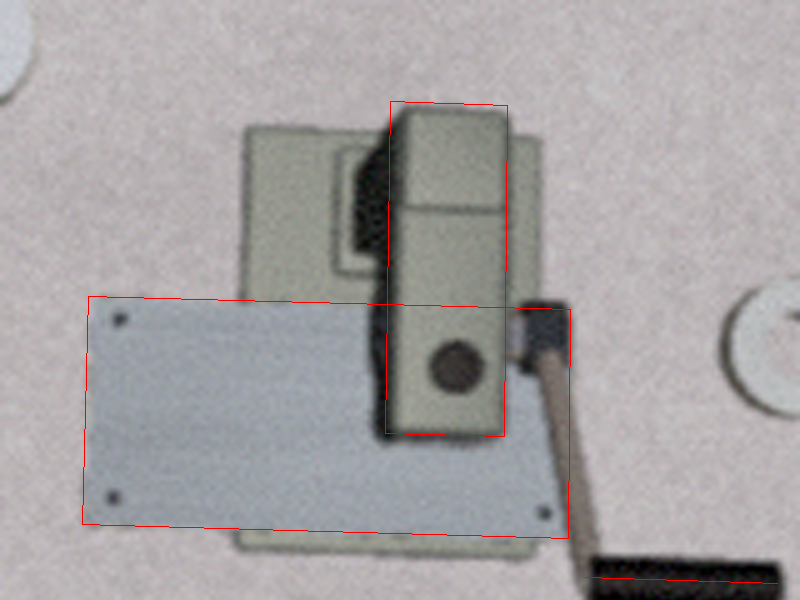

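The outline fits the coder's table and head: origin (608.4, −194.2), yaw about 0. Moving to the spot in front and left of the stamp.

Call:
{"fn": "drive_tool", "kwargs": {"series": [[[0,0,0],0.9,-0.6],[[0,0,0],0.9,-0.6],[[0,0,0],0.8,-0.6],[[-4,0.6,0],0,-0.6],[[-4,0.6,0],0,-0.6],[[-4,0.6,0],0,-0.6],[[-4,0.1,0],0,-0.6],[[-2.5,0,0],0,-0.6]]}}

```text
clock: 8.45
tcp_pos: [535.8, -91.3, 253.1]
tcp_rot: [0.706, 0.709, -0.0, 0.0]
contact_force: [0.3, 0.7, -3.3]
opening: 0.566
finger_force: 30.0
```

Call:
{"fn": "drive_tool", "kwargs": {"series": [[[0,0,3],0,-0.6],[[0,0,3.5],0,-0.6],[[0,0,3.5],0,-0.6],[[0,0,3.5],0,-0.6],[[0,0,2.5],0,-0.6],[[0,0,1.5],0,-0.6],[[0,0,0],0,-0.6],[[0,0,0],0,-0.6]]}}

```text
clock: 9.12
tcp_pos: [535.5, -88.3, 77.7]
tcp_rot: [0.705, 0.709, -0.0, -0.001]
contact_force: [-0.4, 0.7, -1.8]
opening: 0.571
finger_force: 30.0
```

```bash
python3 - <<'E'
from m import *
o=st(); rel([560,-88,75],o)
E
```

```text
t 9.1167 tcp [535.5 -88.3  77.7] xax [-0.005  1.   ] yaw_y 0.3 F [-0.4  0.7 -1.8] op 0.57 grip 29.95616376399994 j [-0.21  0.35  2.1  -0.    0.7  -0.21]
tool cm to target [0.02 2.45 0.27]
```

Call:
{"fn": "drive_tool", "kwargs": {"series": [[[0,1,0],0,-0.6],[[0,1.4,0],0,-0.6],[[0,0,0.7],0,-0.6],[[0,0,0.6],0,-0.6],[[0,0,0.4],0,-0.6],[[0,0,0.4],0,-0.6],[[0,0,0.3],0,-0.6],[[0,0,0],0,-0.6]]}}

```text
clock: 9.78
tcp_pos: [559.5, -88.6, 53.8]
tcp_rot: [0.705, 0.709, -0.0, -0.0]
contact_force: [-1.4, -2.4, -0.4]
opening: 0.568
finger_force: 30.0
```

Call:
{"fn": "drive_tool", "kwargs": {"series": [[[0,0,0.2],0,-0.6],[[0,0,0.2],0,-0.6],[[0,0,0.2],0,-0.6],[[0,0,0.2],0,-0.6],[[0,0,0.2],0,-0.6],[[0,0,0],0,-0.6],[[0,0,0],0,-0.6],[[0,0,0],0,-0.6]]}}

```text
clock: 10.45
tcp_pos: [560.9, -89.0, 44.8]
tcp_rot: [0.705, 0.709, 0.001, 0.001]
contact_force: [1.0, -6.5, 6.9]
opening: 0.57
finger_force: 30.0
```

```bash
python3 - <<'E'
from m import *
o=st(); im=vision.grab_frame("wrist"); cv2.imwrite("pics/w4.png",im); cv2.imwrite("pics/s4.png",vision.grab_frame("scene"))
E
```

```text
t 10.45 tcp [560.9 -89.   44.8] xax [-0.005  1.   ] yaw_y 0.3 F [ 1.  -6.5  6.9] op 0.57 grip 30.00087261199951 j [-0.2   0.43  2.05 -0.    0.65 -0.2 ]
```

View pics/w4.png

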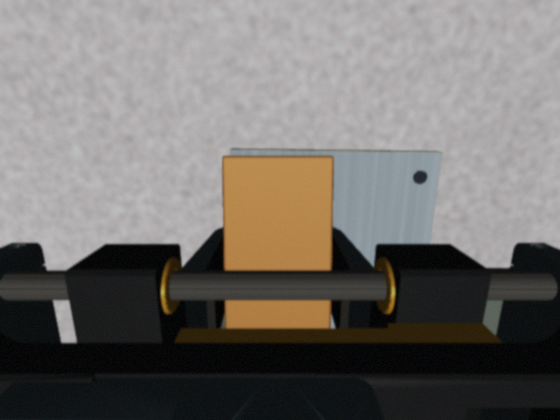

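The carton's tail end is at v = 156, at the table's end edge (v = 150), and the carton is turning level in the grip. Pressing down further.

Call:
{"fn": "drive_tool", "kwargs": {"series": [[[0,0,0.15],0,-0.6],[[0,0,0.15],0,-0.6],[[0,0,0.15],0,-0.6],[[0,0,0],0,-0.6],[[0,0,0],0,-0.6],[[0,0,0],0,-0.6],[[0,0,0],0,-0.6],[[0,0,0],0,-0.6]]}}

```text
clock: 11.22
tcp_pos: [561.1, -89.0, 40.4]
tcp_rot: [0.705, 0.709, 0.001, 0.001]
contact_force: [1.4, -6.4, 6.9]
opening: 0.57
finger_force: 30.0
```

```bash
python3 - <<'E'
from m import *
o=st(); im=vision.grab_frame("wrist"); cv2.imwrite("pics/w5.png",im)
hsv=cv2.cvtColor(im,cv2.COLOR_BGR2HSV); 
c=hsv[100:235,277]; print([ (100+i,int(c[i][0]),int(c[i][1])) for i in range(40,70,2)])
r=hsv[190]; k=[i for i in range(200,360) if r[i][1]>110]; print(k[0],k[-1]); k2=[i for i in range(200,360) if hsv[170][i][1]>110]; print(k2[0],k2[-1])
E
```

```text
t 11.2167 tcp [561.1 -89.   40.4] xax [-0.005  1.   ] yaw_y 0.3 F [ 1.4 -6.4  6.9] op 0.57 grip 30.00116318464279 j [-0.2   0.44  2.05 -0.    0.64 -0.2 ]
[(140, 0, 3), (142, 160, 4), (144, 8, 6), (146, 0, 3), (148, 15, 7), (150, 72, 10), (152, 97, 29), (154, 99, 31), (156, 103, 28), (158, 13, 56), (160, 16, 154), (162, 18, 142), (164, 18, 136), (166, 18, 137), (168, 18, 136)]
222 333
221 333
```

Call:
{"fn": "drive_tool", "kwargs": {"series": [[[0,0,0.1],0,-0.6],[[0,0,0.1],0,-0.6],[[0,0,0.1],0,-0.6],[[0,0,0],0,-0.6],[[0,0,0],0,-0.6],[[0,0,0],0,-0.6],[[0,0,0],0,-0.6],[[0,0,0],0,-0.6]]}}

```text
clock: 11.93
tcp_pos: [561.0, -89.0, 37.4]
tcp_rot: [0.705, 0.709, 0.001, 0.001]
contact_force: [1.3, -6.5, 7.9]
opening: 0.572
finger_force: 30.0
```

```bash
python3 - <<'E'
from m import *
o=st(); im=vision.grab_frame("wrist"); cv2.imwrite("pics/w6.png",im); print("tail",np.round(ray(277.5,158.5,70,o),1))
cv2.imwrite("pics/s6.png",vision.grab_frame("scene")); cv2.imwrite("pics/t6.png",vision.grab_frame("top"))
nets("scene",["long_carton_center","long_carton_frame"]);nets("top",["long_carton_center","long_carton_frame"])
hsv=cv2.cvtColor(im,cv2.COLOR_BGR2HSV); print([(i,int(hsv[i,277,1])) for i in range(154,166)])
E
```

```text
t 11.9333 tcp [561.  -89.   37.4] xax [-0.005  1.   ] yaw_y 0.3 F [ 1.3 -6.5  7.9] op 0.57 grip 30.00145196914673 j [-0.2   0.45  2.05 -0.    0.64 -0.2 ]
tail [560.8 -31.7  70. ]
scene long_carton_center [([564.0, -123.0, 52.0], 0.51), ([606.0, -194.0, 1.0], 0.16)]
scene long_carton_frame [([559.0, -182.0, 73.0], 0.64)]
top long_carton_center []
top long_carton_frame [([561.0, -181.0, 70.0], 0.7)]
[(154, 26), (155, 26), (156, 16), (157, 23), (158, 136), (159, 172), (160, 175), (161, 172), (162, 168), (163, 155), (164, 145), (165, 141)]
```

Call:
{"fn": "drive_tool", "kwargs": {"series": [[[0,0,0.1],0,-0.6],[[0,0,0.1],0,-0.6],[[0,0,0],0,-0.6],[[0,0,0],0,-0.6],[[0,0,0],0,-0.6],[[0,0,0],0,-0.6],[[0,0,0],0,-0.6],[[0,0,0],0,-0.6]]}}

```text
clock: 12.95
tcp_pos: [561.1, -89.1, 35.8]
tcp_rot: [0.705, 0.709, 0.001, 0.001]
contact_force: [-0.5, -7.8, 15.4]
opening: 0.565
finger_force: 30.0
```

```bash
python3 - <<'E'
from m import *
o=st()
s=vision.grab_frame("scene"); cv2.imwrite("pics/s7.png",cv2.resize(s[190:310,180:320],None,fx=5,fy=5,interpolation=cv2.INTER_CUBIC))
E
```

```text
t 12.95 tcp [561.1 -89.1  35.8] xax [-0.005  1.   ] yaw_y 0.3 F [-0.5 -7.8 15.4] op 0.56 grip 30.00744491815567 j [-0.2   0.45  2.05 -0.    0.64 -0.2 ]
```

View pics/s7.png

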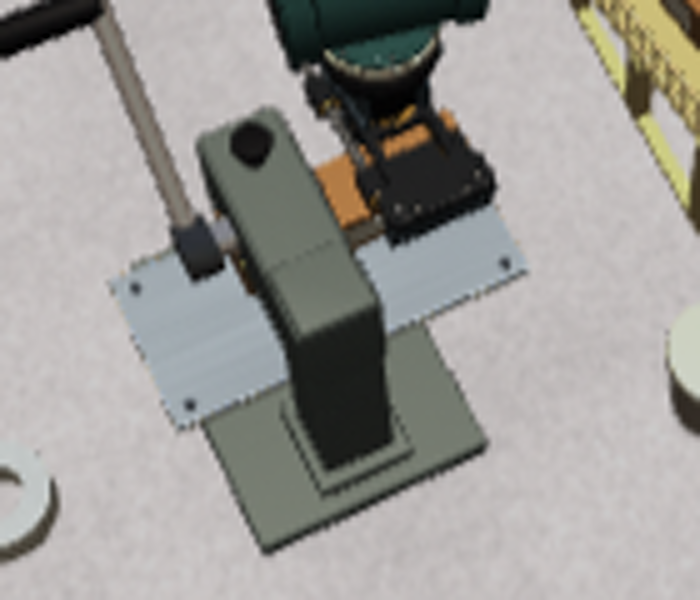

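The crop shows the carton level on the table, left of and in front of the head, and the force rise (15 N) agrees. Sliding it under the stamp.

Call:
{"fn": "drive_tool", "kwargs": {"series": [[[0,0,-0.1],0,-0.6],[[-0.2,0.6,0],0,-0.6],[[-0.25,0.9,0],0,-0.6],[[-0.25,0.9,0],0,-0.6],[[-0.25,0.9,0],0,-0.6],[[-0.2,0.8,0],0,-0.6],[[-0.1,0.6,0],0,-0.6],[[0,0,0],0,-0.6]]}}

```text
clock: 13.67
tcp_pos: [607.2, -100.5, 35.7]
tcp_rot: [0.705, 0.709, -0.0, -0.0]
contact_force: [-1.4, 1.1, 11.6]
opening: 0.567
finger_force: 30.0
```

```bash
python3 - <<'E'
from m import *
o=st(); im=vision.grab_frame("wrist"); cv2.imwrite("pics/w8.png",im)
hsv=cv2.cvtColor(im,cv2.COLOR_BGR2HSV); 
v=[i for i in range(140,200) if hsv[i,277,1]>100][0]; k=[i for i in range(200,360) if hsv[190,i,1]>110]
print(v,k[0],k[-1],"tail",np.round(ray(277.5,v-.2,70,o),1), "sides",np.round(ray(k[0],190,70,o),1),np.round(ray(k[-1],190,70,o),1))
for u,vv in ((k[0],190),): pass
E
```

```text
t 13.6667 tcp [ 607.2 -100.5   35.7] xax [-0.005  1.   ] yaw_y 0.3 F [-1.4  1.1 11.6] op 0.57 grip 29.984072148799896 j [-0.2   0.51  1.95  0.    0.68 -0.21]
158 220 335 tail [607.1 -42.8  70. ] sides [581.8 -57.   70. ] [632.5 -56.7  70. ]
```

View pics/w8.png

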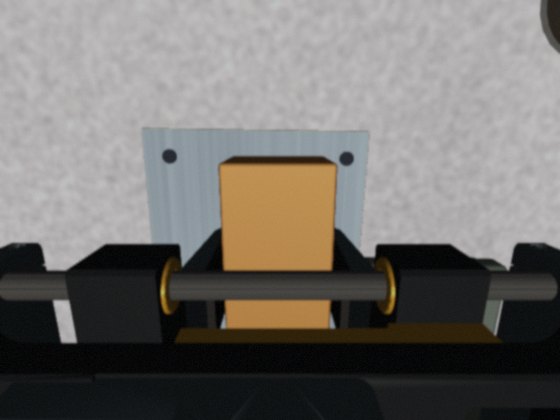

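The wrist view shows the carton lying parallel on the table. The table's far edge is at v = 129 (corners u = 144 and 368), and the carton's tail face runs from v = 157 (bottom) to v = 164 (top edge).

```bash
python3 - <<'E'
from m import *
o=st()
im=cv2.imread("pics/w8.png"); g=cv2.cvtColor(im,cv2.COLOR_BGR2HSV)
print([(i,int(g[i,277,2]),int(g[i,277,1])) for i in range(152,170)])
for n,u,v,z in (("top edge",277.5,163.7,70),("bot edge",277.5,156.8,30),("tableL",144,129,30),("tableR",368,131.5,30),("tl",152,240,30),("tr",363,240,30),("cl",220.5,166,70),("cr",336,166,70),("cl",223,260,70),("cr",333,260,70)): print(n,np.round(ray(u,v,z,o),1))
E
```

```text
t 13.7167 tcp [ 607.2 -100.5   35.7] xax [-0.005  1.   ] yaw_y 0.3 F [-0.5 -0.4  5.7] op 0.57 grip 29.98190939426422 j [-0.2   0.51  1.95  0.    0.68 -0.21]
[(152, 161, 27), (153, 159, 29), (154, 152, 27), (155, 126, 20), (156, 83, 12), (157, 54, 76), (158, 44, 156), (159, 44, 168), (160, 43, 184), (161, 45, 193), (162, 61, 180), (163, 91, 177), (164, 130, 171), (165, 159, 152), (166, 177, 148), (167, 188, 142), (168, 191, 143), (169, 192, 143)]
top edge [607.  -45.4  70. ]
bot edge [607.  -45.8  30. ]
tableL [534.4 -31.2  30. ]
tableR [656.2 -31.9  30. ]
tl [532.6 -95.1  30. ]
tr [658.1 -94.4  30. ]
cl [582.4 -46.5  70. ]
cr [632.3 -46.2  70. ]
cl [581.8 -90.3  70. ]
cr [633.2 -90.   70. ]
```

The carton is flat: both tail edges give y = −45.6. Relative to the table it is about 1 mm short in y and 2 mm short in x, so I'll correct that and then let go.

Call:
{"fn": "drive_tool", "kwargs": {"series": [[[-0.1,0.2,0],0,-0.6],[[0,0,0],0,-0.6],[[0,0,0],0,-0.6],[[0,0,0],0,0.5],[[0,0,0],0,0.5],[[0,0,0],0,0.5],[[0,0,0],0,0.5],[[0,0,0],0,0.5]]}}

```text
clock: 14.38
tcp_pos: [608.8, -101.5, 35.3]
tcp_rot: [0.705, 0.709, -0.0, -0.0]
contact_force: [0.2, 0.3, -0.1]
opening: 0.752
finger_force: 0.0
```

```bash
python3 - <<'E'
from m import *
o=st(); im=vision.grab_frame("wrist"); cv2.imwrite("pics/w9.png",im)
g=cv2.cvtColor(im,cv2.COLOR_BGR2HSV).astype(int)
print([(i,g[i,277,2]) for i in range(152,170)]); 
for r in (180,225): k=[i for i in range(200,360) if g[r,i,1]>90]; print(r,k[0],k[-1],np.round(ray(k[0]-.5,r,70,o),1),np.round(ray(k[-1]+.5,r,70,o),1))
c=g[:,260,1]; print([(i,g[i,200,2]) for i in range(124,134)])
E
```

```text
t 14.3833 tcp [ 608.8 -101.5   35.3] xax [-0.005  1.   ] yaw_y 0.3 F [ 0.2  0.3 -0.1] op 0.75 grip 0.0 j [-0.2   0.51  1.95 -0.    0.68 -0.21]
[(152, np.int64(157)), (153, np.int64(153)), (154, np.int64(136)), (155, np.int64(96)), (156, np.int64(61)), (157, np.int64(42)), (158, np.int64(45)), (159, np.int64(46)), (160, np.int64(42)), (161, np.int64(60)), (162, np.int64(96)), (163, np.int64(130)), (164, np.int64(159)), (165, np.int64(176)), (166, np.int64(186)), (167, np.int64(186)), (168, np.int64(186)), (169, np.int64(189))]
180 218 334 [582.5 -53.6  70. ] [633.5 -53.3  70. ]
225 220 332 [582.5 -74.1  70. ] [633.6 -73.8  70. ]
[(124, np.int64(176)), (125, np.int64(169)), (126, np.int64(152)), (127, np.int64(140)), (128, np.int64(147)), (129, np.int64(153)), (130, np.int64(157)), (131, np.int64(157)), (132, np.int64(158)), (133, np.int64(157))]
```

The carton is released and in place. Rising, shutting the fingers and going above the lever's handle.

Call:
{"fn": "drive_tool", "kwargs": {"series": [[[0,0,-1.5],0,0.5],[[0,0,-3],0,0.5],[[0,0,-4],0,0.5],[[0.5,0,-4],0,0.5],[[0.5,0,-4],0,-1],[[0.5,0,-4],0,-1],[[0.5,0,-4],0,-1],[[0,0,-4],0,-1]]}}

```text
clock: 15.1
tcp_pos: [608.0, -80.8, 323.9]
tcp_rot: [0.705, 0.709, 0.0, 0.0]
contact_force: [1.2, -0.7, -1.0]
opening: 0.492
finger_force: 0.0
```

Call:
{"fn": "drive_tool", "kwargs": {"series": [[[0,0,-2.5],0,-1],[[-3,-1.5,0],0,-1],[[-3.6,-1.7,0],0,-1],[[-3.6,-1.7,0],0,-1],[[-3.6,-1.7,0],0,-1],[[-3.6,-1.7,0],0,-1],[[-3.5,-1.5,0],0,-1],[[0,0,0],0,-1]]}}

```text
clock: 15.77
tcp_pos: [509.3, -295.3, 346.7]
tcp_rot: [0.707, 0.708, -0.0, 0.001]
contact_force: [0.8, 0.3, 0.1]
opening: 0.003
finger_force: 0.0
```

```bash
python3 - <<'E'
from m import *
o=st(); rel([511.4,-290,332],o)
for c in ("top","scene"):
    im=vision.grab_frame(c); cv2.imwrite(f"pics/{c}10.png",im); nets(c,["long_carton_frame","long_carton_center","lever_grip"])
E
```

```text
t 15.7667 tcp [ 509.3 -295.3  346.7] xax [-0.002  1.   ] yaw_y 0.1 F [0.8 0.3 0.1] op 0.0 grip 0.0 j [-0.56  0.07  1.86 -0.    1.21 -0.57]
tool cm to target [0.54 0.21 1.47]
top long_carton_frame [([612.0, -192.0, 71.0], 0.74), ([607.0, -191.0, 161.0], 0.38)]
top long_carton_center [([611.0, -133.0, 52.0], 0.61)]
top lever_grip [([510.0, -288.0, 313.0], 0.67)]
scene long_carton_frame [([608.0, -195.0, 68.0], 0.81)]
scene long_carton_center [([562.0, 170.0, 100.0], 0.46)]
scene lever_grip [([513.0, -286.0, 314.0], 0.82)]
```

Call:
{"fn": "drive_tool", "kwargs": {"series": [[[0,0.2,1.5],0,-1],[[0,0,0.8],0,-1],[[0,-0.8,0.95],0,-1],[[0,-0.8,0.95],0,-1],[[0,-0.65,1.05],0,-1],[[0,-0.65,1.05],0,-1],[[0,-0.5,1.15],0,-1],[[0,-0.5,1.15],0,-1]]}}

```text
clock: 16.83
tcp_pos: [474.0, -290.7, 259.3]
tcp_rot: [0.705, 0.709, -0.0, -0.001]
contact_force: [-6.0, 1.7, 8.1]
opening: 0.005
finger_force: 4.0
```

Call:
{"fn": "drive_tool", "kwargs": {"series": [[[0,-0.3,1.2],0,-1],[[0,-0.3,1.2],0,-1],[[0,-0.1,1.2],0,-1],[[0,-0.1,1.2],0,-1],[[0,0,0.8],0,-1],[[0,0,0.6],0,-1],[[0,0,0.4],0,-1],[[0,0,0],0,-1]]}}

```text
clock: 17.5
tcp_pos: [466.1, -290.6, 192.6]
tcp_rot: [0.705, 0.709, -0.001, -0.001]
contact_force: [-6.0, -1.1, 6.1]
opening: 0.001
finger_force: 3.6
```

```bash
python3 - <<'E'
from m import *
o=st(); rel([464.5,-295,188],o)
vision.grab_frame("top"); nets("top",["lever_grip"]); vision.grab_frame("scene"); nets("scene",["lever_grip","stamp"])
E
```

```text
t 17.5 tcp [ 466.1 -290.6  192.6] xax [-0.006  1.   ] yaw_y 0.3 F [-6.  -1.1  6.1] op 0.0 grip 3.6345497891306877 j [-0.6   0.17  2.05 -0.    0.92 -0.61]
tool cm to target [-0.43 -0.16  0.46]
top lever_grip []
scene lever_grip []
scene stamp []
```

Call:
{"fn": "drive_tool", "kwargs": {"series": [[[0,0,0.2],0,-1],[[0,0,0.2],0,-1],[[0,0,0.1],0,-1],[[0,0,0],0,-1],[[0,0,0],0,-1],[[0,0,0],0,-1],[[0,0,0],0,-1],[[0,0,0],0,-1]]}}

```text
clock: 18.42
tcp_pos: [466.5, -290.7, 188.5]
tcp_rot: [0.705, 0.709, -0.0, -0.001]
contact_force: [-3.9, 1.5, 7.0]
opening: 0.001
finger_force: 3.7
```

Call:
{"fn": "drive_tool", "kwargs": {"series": [[[0,0,0.1],0,-1],[[0,0,0.1],0,-1],[[0,0,0],0,-1],[[0,0,0],0,-1],[[0,0,0],0,-1],[[0,0,0],0,-1],[[0,0,0],0,-1],[[0,0,0],0,-1]]}}

```text
clock: 19.08
tcp_pos: [466.6, -290.8, 187.5]
tcp_rot: [0.705, 0.709, -0.0, -0.001]
contact_force: [-10.2, 4.3, 22.1]
opening: 0.003
finger_force: 11.2
```

The force jump to 22 N shows the lever on its stop. Letting it back up along the arc.

Call:
{"fn": "drive_tool", "kwargs": {"series": [[[0,0,-0.6],0,-1],[[0,0,-1.2],0,-1],[[0,0.1,-1.2],0,-1],[[0,0.1,-1.2],0,-1],[[0,0.3,-1.2],0,-1],[[0,0.3,-1.2],0,-1],[[0,0.5,-1.2],0,-1],[[0,0.5,-1.2],0,-1]]}}

```text
clock: 19.75
tcp_pos: [485.3, -291.0, 277.6]
tcp_rot: [0.705, 0.709, 0.0, 0.0]
contact_force: [2.7, -0.7, 2.7]
opening: 0.007
finger_force: 1.4
```

Call:
{"fn": "drive_tool", "kwargs": {"series": [[[0,0.6,-1.1],0,-1],[[0,0.6,-1.1],0,-1],[[0,0.7,-1.0],0,-1],[[0,0.7,-1.0],0,-1],[[0,0.5,-1.0],0,-1],[[0,0,-2],0,-1],[[0,-1,-3],0,-1],[[0,-3,-2],0,-1]]}}

```text
clock: 20.42
tcp_pos: [477.3, -291.1, 400.1]
tcp_rot: [0.705, 0.709, -0.0, -0.0]
contact_force: [-0.5, -0.7, 0.6]
opening: 0.005
finger_force: 0.0
```

Call:
{"fn": "drive_tool", "kwargs": {"series": [[[4,0,0],0,-1],[[4,0,0],0,-1],[[4,0,0],0,-1],[[4,0,0],0,-1],[[4,0,0],0,-1],[[4,0,0],0,-1],[[0,0,0],0,-1],[[0,0,0],0,-1]]}}

```text
clock: 21.08
tcp_pos: [474.3, -49.5, 398.6]
tcp_rot: [0.704, 0.71, -0.0, -0.0]
contact_force: [-0.5, -0.6, 0.4]
opening: 0.004
finger_force: 0.0
```

```bash
python3 - <<'E'
from m import *
o=st(); a=[]
for c,(r0,r1,c0,c1) in (("top",(150,290,270,430)),("scene",(170,310,150,310))):
    im=vision.grab_frame(c); nets(c,["lever_grip","long_carton_frame","long_carton_center","short_carton_center","bin_tub_center"]); a.append(cv2.resize(im[r0:r1,c0:c1],(400,350),interpolation=cv2.INTER_CUBIC))
cv2.imwrite("pics/end.png",np.hstack(a))
E
```

```text
t 21.0833 tcp [474.3 -49.5 398.6] xax [-0.009  1.   ] yaw_y 0.5 F [-0.5 -0.6  0.4] op 0.0 grip 0.0 j [-0.15 -0.18  2.   -0.    1.32 -0.16]
top lever_grip [([506.0, -287.0, 315.0], 0.56)]
top long_carton_frame [([637.0, -425.0, 3.0], 0.68), ([607.0, -192.0, 70.0], 0.6), ([610.0, -133.0, 45.0], 0.54)]
top long_carton_center [([614.0, -134.0, 49.0], 0.74)]
top short_carton_center [([559.0, 172.0, 102.0], 0.58)]
top bin_tub_center [([615.0, -195.0, 2.0], 0.23)]
scene lever_grip [([513.0, -284.0, 312.0], 0.86)]
scene long_carton_frame [([603.0, -192.0, 72.0], 0.6)]
scene long_carton_center [([610.0, -137.0, 49.0], 0.73), ([565.0, 172.0, 99.0], 0.29)]
scene short_carton_center [([564.0, 168.0, 100.0], 0.81), ([578.0, 292.0, 81.0], 0.69)]
scene bin_tub_center [([566.0, 296.0, 108.0], 0.66)]
```

View pics/end.png

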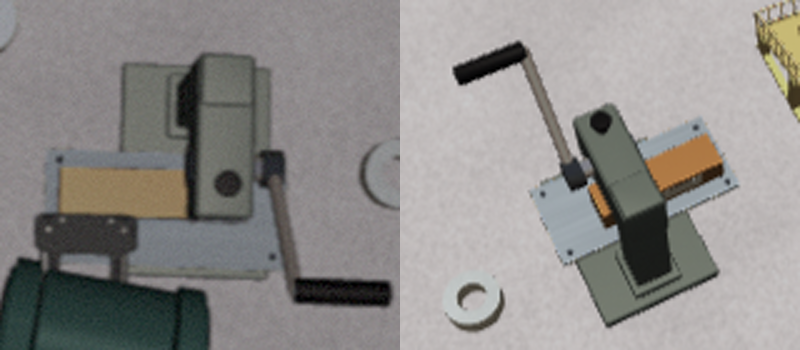

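The lever is back up (handle at z ≈ 312), the carton is flat under the head, and the bin goods and label roll haven't moved. The arm is clear, so I'm handing in.

```bash
python3 -c "
from m import *
print(job.close_job())"
```

```text
the job is handed in; nothing more can be done
None
```

The job is handed in: the long carton lies flat on the coder's table with its square under the stamp, the lever went down to its stop and came back up, and the other goods were left alone. I didn't see the print itself, because the head hides the square; the carton's measured position put the square within about 2 mm of the stamp's axis.

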